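Feel the lapped track of a bearing retainer plate for burrs

TASK

Feel the bronze-coloured retainer plate on the turntable for burrs: set the fingertips lightly on the green dot and slide them, without lifting off on the way, over the white dots in turn to the red dot, then lift clear. Do not press the plate's spring platen hard down, do not lift the plate off it, do not turn the turntable, and leave everything else where it is.

Things in the scene. Friction and masses are not known exactly. Their poses are not given: they have to be found in the camera images.
- retainer: Bronze-coloured retainer plate: flat ring, outside diameter 100 mm, bore 40, 6 thick, 0.3 kg, loose over the platen spigot (1.5 mm play). Origin: centre of underside, z up; flat top 6 mm above. On top, on a 38 mm radius, seven flat 10 mm paint dots every 36 degrees (23.5 mm apart), anticlockwise from above: green, five white, red. The gap from red to green (three dark holes) is not traced.
- mark1 (a point): Centre of paint dot 1 of 7 in the row, green (the start), on the plate's top face. A dot counts as traced when the point midway between the fingertips passes within 10 mm of it (horizontally) while a finger touches the plate; closed fingers pointing straight down do this best.
- mark2 (a point): Centre of paint dot 2 of 7 in the row, white, on the plate's top face.
- mark3 (a point): Centre of paint dot 3 of 7 in the row, white, on the plate's top face.
- mark4 (a point): Centre of paint dot 4 of 7 in the row, white, on the plate's top face.
- mark5 (a point): Centre of paint dot 5 of 7 in the row, white, on the plate's top face.
- mark6 (a point): Centre of paint dot 6 of 7 in the row, white, on the plate's top face.
- mark7 (a point): Centre of paint dot 7 of 7 in the row, red (the finish), on the plate's top face.
- platen (a joint): How far the round platen under the plate has sunk on its springs, m: 0 at rest, stop at 0.010. It starts to sink at about 1 to 2.5 N and takes about 0.6 N more per mm; 2 to 4 mm is a light touch. It goes straight down without tipping and springs back.
- platen_center (a point): Centre of the platen's flat top (88 mm diameter, spigot 37 mm diameter and 4 mm high), on which the plate lies; at rest 62 mm above the counter, so that the plate's top is 68 mm above the counter. Under it is a blue base, 116 mm diameter, fixed on the turntable.
- turntable (a joint): Angle of the wooden turntable from its start, rad, 0 at start, anticlockwise positive. The bearing is stiff (about 0.8 N m to turn it).
- turntable_center (a point): Centre of the turntable's top face, 420 mm diameter, 35 mm above the counter. The platen's axis is 105 mm from this centre.
- alternator: Silver alternator body standing upright, 4 kg, 124 mm diameter (two ears to 158 mm), 105 mm tall with a 25 mm shaft stub on top. Stands on the turntable. Origin: centre of underside.
- brush_cap: Green plastic brush cap, 50 x 32 x 32 mm, loose on the turntable. Origin: centre of underside.
- nut1: Hexagonal steel pulley nut, 24 mm across flats, 14 mm high, loose on the turntable. Origin: centre of underside.
- nut2: Second identical pulley nut, loose on the turntable. Origin: centre of underside.
- screwdriver: Screwdriver lying on the counter to the left, about 200 mm long, handle to its -x.
- bearing: Loose ball-bearing ring on the counter to the right, 52 mm diameter, 15 mm high. Origin: centre of underside.
- grease: Red grease can on the counter to the right, 70 mm diameter, 100 mm high. Origin: centre of underside.
There are look-alikes about, which are no part of the job. What is shaped like the retainer but blue, pink or purple is not meant.

How it is judged (in metres and radians):
On the way, in this order (a step that is already met when the one before it is completed fails the run):
1. the fingertips touch the plate at dot 1 (green (the start)) (horizontal distance between the grasp point and mark1 below 0.01 m and contact force between the fingers and retainer above 0.2 N), for 0.1 s.
2. the fingertips touch the plate at dot 2 (white) (horizontal distance between the grasp point and mark2 below 0.01 m and contact force between the fingers and retainer above 0.2 N), for 0.1 s.
3. the fingertips touch the plate at dot 3 (white) (horizontal distance between the grasp point and mark3 below 0.01 m and contact force between the fingers and retainer above 0.2 N), for 0.1 s.
4. the fingertips touch the plate at dot 4 (white) (horizontal distance between the grasp point and mark4 below 0.01 m and contact force between the fingers and retainer above 0.2 N), for 0.1 s.
5. the fingertips touch the plate at dot 5 (white) (horizontal distance between the grasp point and mark5 below 0.01 m and contact force between the fingers and retainer above 0.2 N), for 0.1 s.
6. the fingertips touch the plate at dot 6 (white) (horizontal distance between the grasp point and mark6 below 0.01 m and contact force between the fingers and retainer above 0.2 N), for 0.1 s.
7. the fingertips touch the plate at dot 7 (red (the finish)) (horizontal distance between the grasp point and mark7 below 0.01 m and contact force between the fingers and retainer above 0.2 N), for 0.1 s.
At the end, for the whole second after the job is handed in: All seven dots were traced in order; the plate lies at rest on its platen (within 6 mm of centre, not raised by 4 mm), the platen has sprung back (less than 2 mm down), the turntable is within 0.06 rad of its start, and every other thing is within 20 mm of its start (value of joint platen below 0.002 m and horizontal distance between retainer and platen_center below 0.006 m and z of retainer in the frame of platen_center below 0.004 m and linear speed of retainer below 0.02 m/s and value of joint turntable between -0.06 and 0.06 rad and distance of each of alternator, brush_cap, nut1, nut2, screwdriver, bearing, grease from where it was at the start of the episode below 0.02 m); the robot touches nothing.
It fails at once if the fingertips are lifted off on the way (the tool point is over one of dots 2 to 6, 35 to 50 mm above the plate's underside, so the tips hover about 10 to 25 mm over its top) ((horizontal distance between the grasp point and mark2 below 0.01 m or horizontal distance between the grasp point and mark3 below 0.01 m or horizontal distance between the grasp point and mark4 below 0.01 m or horizontal distance between the grasp point and mark5 below 0.01 m or horizontal distance between the grasp point and mark6 below 0.01 m) and z of the grasp point in the frame of retainer between 0.035 and 0.05 m).
It fails at once if the platen is pressed hard down (more than 8.5 mm) (value of joint platen above 0.0085 m).
It fails at once if the plate is lifted off the platen (by more than 8 mm) (z of retainer in the frame of platen_center above 0.008 m).
It fails at once if the turntable is turned (more than 0.06 rad) (value of joint turntable above 0.06 rad or value of joint turntable below -0.06 rad).
It fails at once if another thing is moved by more than 20 mm (distance of any of alternator, brush_cap, nut1, nut2, screwdriver, bearing, grease from where it was at the start of the episode above 0.02 m).
It also fails if it takes over 43 s, if anything falls off the work surface, if the arm or the gripper's body presses on something with over 40 N, if the wrist force passes 120 N, or if a joint passes its speed limit or range.

ROBOT

A 6-joint arm with a two-finger parallel gripper is mounted at the origin on the work surface. World frame = base frame: x ahead of the robot, y to its left, z up, the work surface at z = 0. Lengths are in mm, angles in rad, forces in N, time in s.
With the tool pointing down it reaches from about 325 to 875 mm from the base axis. Payload 4.4 kg.
Tool frame: the origin (TCP) lies between the finger pads, 19 mm behind the fingertips; this is the grasp point; z points along the fingers, y is the line along which they close (so a half turn about z gives the same grasp; the last joint's range is limited). The gripper opens to 85 mm and grips with 20 to 120 N. Pads are 22 mm wide; open, the fingers measure 114 mm over their backs; the gripper's body (76 mm by 85 mm) begins 54 mm behind the grasp point. The pads swing forward as they close: fully open they stand 13 mm farther back than shut.
Start: joints at [-1.409, 0.207, 1.542, -0, 1.393, -0.15], TCP at [176.929, -547.105, 249.982] pointing down, gripper open.
Joint ranges: [-2.73, 2.73], [-0.86, 2.22], [0.23, 2.46], [-1.11, 4.25], [0.08, 2.63], [-2.82, 2.82]. Speed limits (rad/s): [2.79, 2.79, 3.14, 3.14, 3.14, 3.14].

INTERFACE

Orientations are given as a unit quaternion [x, y, z, w].
In Python, from workcell import sensors, eyes, ticket gives the robot as it stands.
- The arm moves only by the tool apply_moves, never from a script. Its argument "motion" is a list of rows, each an object of numbers: "ax", "ay", "az": the turn, a rotation vector about the world's x, y, z in units of 5 degrees (1.0 is 5 degrees); "x", "y", "z": the shift along the world's x, y, z in units of 30 mm (1.0 is 30 mm); "grip": the finger opening in mm, from 0 to 85.4. In form: [{"ax": .., "ay": .., "az": .., "x": .., "y": .., "z": .., "grip": ..}, ...]. A call has 1 to 5 rows; each row shifts and turns the commanded pose from where the row before left it; what a row does not reach is not made up. A row lasts 1/10 s, in which the tool goes at most 50 mm and 8.59 degrees, less where a joint would pass 70% of its speed; a pose out of reach is approached as far as the arm can. A call is refused whole if a number of a shift passes 1 or a number of a turn 1, either way. A call with a gripper value outside its range is refused whole. The fingers move at their own pace and stop on an object; the grip force is fixed at half the most. Time passes only in rows, so rows that do not move let the fingers close. It gives the time, the measured TCP pose, the force, the opening and the grip force at its end, in the units of the state.
- sensors.get_state(): the state, without advancing time (a new reading comes with each control period).
- eyes.grab_frame(name): name is "scene" or "top" or "wrist"; returns (picture, depth): 420x560x3 uint8, red, green, blue; 420x560 float32, mm along the optical axis (not along the pixel's ray), 0 where there is no reading.
- eyes.camera_info(name): a dict with "fov_y" (degrees; the focal length in pixels is half the picture's height over the tangent of half this angle, whatever the lens; pixels are square), "cx", "cy" (the principal point, pixels), "extrinsics" (4x4, takes a point from camera to world coordinates). Camera axes: x right, y up, looking along -z (the intrinsics and any distortion apply to the point x, -y, -z); pixel columns grow to the right and rows downward; lengths in mm; the calibration is good to about 2 mm. A picture is of the moment at which its call begins: read the wrist's pose just before it. camera_info takes no time and is no camera call; for the wrist camera it gives the pose at the moment of the call.
- ticket.sign_off(): hands the job in; it is judged then, once.
The state is a dict: "t": time; "joints": joint angles; "joint_vel": joint speeds; "effort": joint torques, N m; "tool_pos": TCP position; "ee_rot": TCP orientation; "force": force on the tool from outside, world axes, zero at the start; "moment": the same for the moment, N m; "gripper_width": finger opening in mm; "grip_force": force on a finger pad.
Only numpy, scipy, OpenCV 4.12 (cv2) and the standard library are available. Lean on these libraries where they do the work, as an engineer would, in place of code of your own. Each camera call takes 0.05 s, during which the arm holds its last target. There are 200 camera calls.

## Working session

There is one attempt and no reset: what is moved stays moved. The work goes in short steps, Python scripts to look and compute and a tool call to move; the robot and the scene stay as the last step left them, time stands still between calls to the robot, and variables do not carry over. Pictures are saved under pics/ and viewed, at most 10 in all, crops included, and the job is handed in when it is done.

Besides the shell and the picture viewer there is one more tool, called after "Emit:" as name(argument=value, ...) on one line, values as JSON. apply_moves: Moves the arm, as the interface text tells. Its arguments: {"type":"object","properties":{"motion":{"type":"array"}},"required":["motion"]}

```bash
mkdir -p pics; cat > h.py <<'E'
import numpy as np,cv2
from workcell import sensors,eyes,ticket
def grab(n,save):
    ci=eyes.camera_info(n); p,d=eyes.grab_frame(n)
    cv2.imwrite(f'pics/{save}.png',p[:,:,::-1]); np.savez(f'pics/{save}.npz',p=p,d=d,E=ci['extrinsics'],f=p.shape[0]/2/np.tan(np.radians(ci['fov_y'])/2),cx=ci['cx'],cy=ci['cy'])
    return ci
def w(save,u,v,z=None):
    q=np.load(f'pics/{save}.npz');E=q['E']
    r=np.array([(u-q['cx'])/q['f'],-(v-q['cy'])/q['f'],-1])
    if z is None:
        dd=q['d'][int(round(v)),int(round(u))]; return (E@np.r_[r*dd,1])[:3]
    R=E[:3,:3]@r; return E[:3,3]+R*(z-E[2,3])/R[2]
E
python3 - <<'E'
from h import *
for n in('top','scene'):
    c=grab(n,n); print({k:v for k,v in c.items()})
s=sensors.get_state();print(s['t'],s['tool_pos'],s['ee_rot'],s['force'],s['gripper_width'])
cv2.imwrite('pics/both.png',cv2.resize(np.hstack([cv2.imread('pics/top.png'),cv2.imread('pics/scene.png')]),(800,300)))
E
```

```text
{'fov_y': 47.080698319264926, 'cx': 287.7509348524961, 'cy': 203.49176111102759, 'extrinsics': array([[-2.20909401e-02,  9.92253767e-01, -1.22247507e-01,
         3.54316780e+02],
       [-9.99738278e-01, -2.26521263e-02, -3.20251291e-03,
         1.58031549e+00],
       [-5.94687147e-03,  1.22144766e-01,  9.92494479e-01,
         1.44282906e+03],
       [ 0.00000000e+00,  0.00000000e+00,  0.00000000e+00,
         1.00000000e+00]])}
{'fov_y': 52.75821321613419, 'cx': 275.41373985512854, 'cy': 202.2305675172169, 'extrinsics': array([[ 7.52782638e-01, -5.42824884e-01,  3.72370038e-01,
         9.30527569e+02],
       [ 6.58220453e-01,  6.13835065e-01, -4.35835230e-01,
        -4.80889170e+02],
       [ 8.00842120e-03,  5.73190769e-01,  8.19382821e-01,
         1.00427293e+03],
       [ 0.00000000e+00,  0.00000000e+00,  0.00000000e+00,
         1.00000000e+00]])}
0.1 [ 176.82262144 -546.44599323  248.91227716] [ 9.87792906e-01  1.55769309e-01 -2.57281922e-06 -1.04745490e-03] [-0.22526738  0.70409907 -0.7726447 ] 85.28350019813631
```

View pics/top.png

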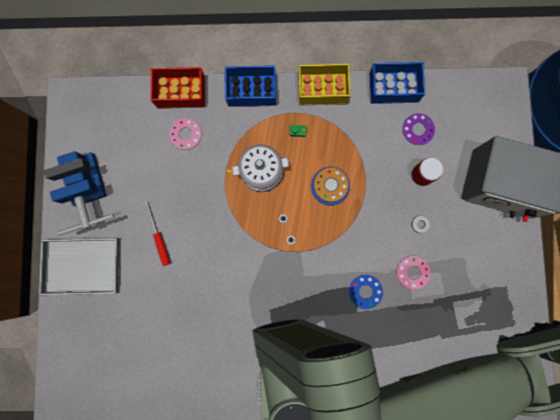

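View pics/scene.png

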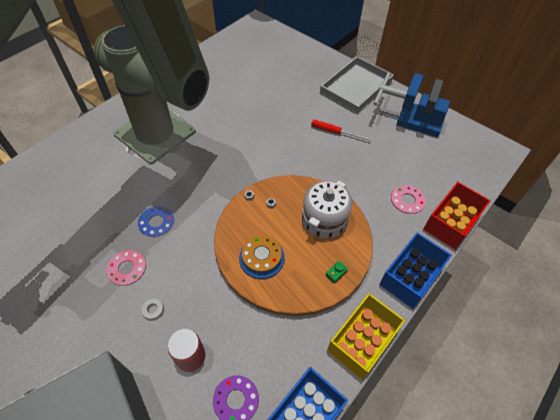

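Candidates in the top picture are bronze on the blue base (331,184), blue (366,291), pink (413,272), pink (185,133) and purple (418,128). By the description it's the bronze one at (331,184), so I'll check it in a close crop.

```bash
python3 - <<'E'
from h import *
a=cv2.imread('pics/top.png')[159:209,306:356];b=cv2.imread('pics/scene.png')[226:282,234:290]
cv2.imwrite('pics/crop.png',np.hstack([cv2.resize(a,(400,400),interpolation=2),cv2.resize(b,(400,400),interpolation=2)]))
print(w('top',331,184),w('top',331,184,68),w('scene',262,254,68),w('top',296,182,35))
q=np.load('pics/top.npz')['d']; print(w('top',325,178),w('top',340,185))
E
```

```text
[ 578.50029798 -120.59903047   61.72359359] [ 577.48150043 -120.04378886   68.        ] [ 583.41686665 -123.16628061   68.        ] [591.21427623 -19.69197689  35.        ]
[ 595.18201675 -103.17954228   69.45950397] [ 574.53893507 -146.28274081   64.39169957]
```

View pics/crop.png

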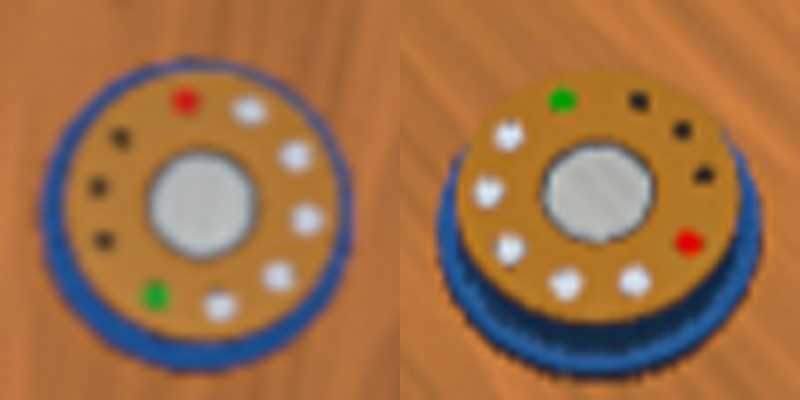

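The crop shows the bronze plate on the blue base. Green is at (155,295), with white dots running anticlockwise round the right side to red at (185,101). Starting the approach.

Emit:
apply_moves(motion=[{"x": 0.88, "y": 0.95, "grip": 0}, {"x": 0.88, "y": 0.95, "grip": 0}, {"x": 0.88, "y": 0.95, "grip": 0}, {"x": 0.88, "y": 0.95, "grip": 0}, {"x": 0.88, "y": 0.95, "grip": 0}])

```text
validation failed for argument at $.mo...
```

Emit:
apply_moves(motion=[{"x": 0.88, "y": 0.95, "grip": 0}, {"x": 0.88, "y": 0.95, "grip": 0}, {"x": 0.88, "y": 0.95, "grip": 0}, {"x": 0.88, "y": 0.95, "grip": 0}, {"x": 0.88, "y": 0.95, "grip": 0}])

```text
validation failed for argument at $.mo...
```

Emit:
apply_moves(motion=[{"x": 0.7, "y": 0.95, "grip": 0}, {"x": 0.7, "y": 0.95, "grip": 0}, {"x": 0.7, "y": 0.95, "grip": 0}, {"x": 0.7, "y": 0.95, "grip": 0}, {"grip": 0}])

```text
validation failed for argument at $.mo...
```

```bash
python3 - <<'E'
from h import *
s=sensors.get_state();print(s['t'],s['tool_pos'],s['ee_rot'],s['force'],s['gripper_width'])
c=grab('wrist','w1');print(c)
C=np.array([(155,295),(220,306),(278,277),(307,219),(296,156),(250,111),(185,101)])
S=np.array([(563,100),(510,135),(488,192),(511,249),(567,285),(635,281),(689,243)])-[400,0]
f=lambda T:np.array([w('top',306+(a+.5)/8-.5,159+(b+.5)/8-.5,68) for a,b in C])
A=f(C);B=np.array([w('scene',234+(a+.5)*.14-.5,226+(b+.5)*.14-.5,68) for a,b in S])
print(np.round(A[:,:2]),np.round(B[:,:2]))
E
```

```text
0.1 [ 176.82262144 -546.44599323  248.91227716] [ 9.87792906e-01  1.55769309e-01 -2.57281922e-06 -1.04745490e-03] [-0.22526738  0.70409907 -0.7726447 ] 85.28350019813631
{'fov_y': 60.75607684705328, 'cx': 283.47515263310237, 'cy': 201.91024698940973, 'extrinsics': array([[ 3.07365268e-01,  9.00251277e-01,  3.08341093e-01,
         2.55443474e+02],
       [-9.51587320e-01,  2.91753896e-01,  9.67534795e-02,
        -5.19281795e+02],
       [-2.85727186e-03, -3.23152134e-01,  9.46342715e-01,
         3.72384621e+02],
       [ 0.00000000e+00,  0.00000000e+00,  0.00000000e+00,
         1.00000000e+00]])}
[[ 545. -102.]
 [ 540. -125.]
 [ 550. -146.]
 [ 571. -157.]
 [ 594. -154.]
 [ 611. -138.]
 [ 615. -115.]] [[ 545. -102.]
 [ 541. -125.]
 [ 550. -146.]
 [ 572. -157.]
 [ 595. -155.]
 [ 612. -138.]
 [ 616. -115.]]
```

View pics/w1.png

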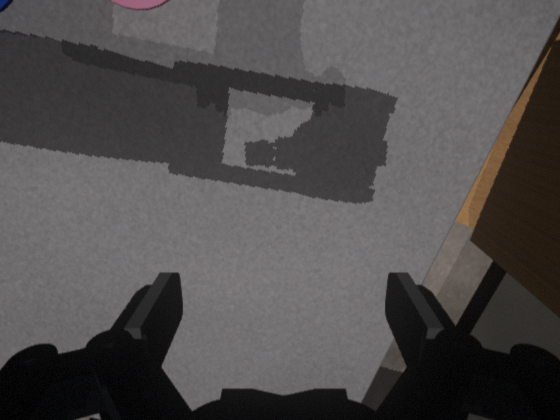

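The wrist picture shows only bare counter, because the moves were refused; every key is probably required. The top and scene cameras agree on the dots to within 1 mm.

Emit:
apply_moves(motion=[{"ax": 0, "ay": 0, "az": 0, "x": 0.88, "y": 0.95, "z": 0, "grip": 0}, {"ax": 0, "ay": 0, "az": 0, "x": 0.88, "y": 0.95, "z": 0, "grip": 0}, {"ax": 0, "ay": 0, "az": 0, "x": 0.88, "y": 0.95, "z": 0, "grip": 0}, {"ax": 0, "ay": 0, "az": 0, "x": 0.88, "y": 0.95, "z": 0, "grip": 0}, {"ax": 0, "ay": 0, "az": 0, "x": 0.88, "y": 0.95, "z": 0, "grip": 0}])

```text
t: 0.65
tool_pos: [309.6, -403.1, 249.6]
ee_rot: [0.988, 0.156, -0.0, -0.0]
force: [0.6, -0.9, -0.2]
gripper_width: 12.3
grip_force: 0.0
```

Emit:
apply_moves(motion=[{"ax": 0, "ay": 0, "az": 0, "x": 0.78, "y": 1, "z": 0, "grip": 0}, {"ax": 0, "ay": 0, "az": 0, "x": 0.78, "y": 1, "z": 0, "grip": 0}, {"ax": 0, "ay": 0, "az": 0, "x": 0.78, "y": 1, "z": 0, "grip": 0}, {"ax": 0, "ay": 0, "az": 0, "x": 0.78, "y": 1, "z": 0, "grip": 0}, {"ax": 0, "ay": 0, "az": 0, "x": 0.78, "y": 1, "z": 0, "grip": 0}])

```text
t: 1.15
tool_pos: [426.5, -253.1, 249.7]
ee_rot: [0.988, 0.156, -0.0, -0.0]
force: [0.3, 0.6, -0.9]
gripper_width: -0.3
grip_force: 0.0
```

Emit:
apply_moves(motion=[{"ax": 0, "ay": 0, "az": 0, "x": 0.78, "y": 1, "z": -0.6, "grip": 0}, {"ax": 0, "ay": 0, "az": 0, "x": 0.78, "y": 1, "z": -0.6, "grip": 0}, {"ax": 0, "ay": 0, "az": 0, "x": 0.78, "y": 1, "z": -0.6, "grip": 0}, {"ax": 0, "ay": 0, "az": 0, "x": 0.78, "y": 1, "z": -0.6, "grip": 0}, {"ax": 0, "ay": 0, "az": 0, "x": 0.78, "y": 1, "z": -0.6, "grip": 0}])

```text
t: 1.65
tool_pos: [543.5, -103.2, 159.0]
ee_rot: [0.988, 0.156, -0.0, -0.0]
force: [-0.0, -0.0, 0.1]
gripper_width: -0.1
grip_force: 0.0
```

Emit:
apply_moves(motion=[{"ax": 0, "ay": 0, "az": 0, "x": 0, "y": 0, "z": 0, "grip": 0}, {"ax": 0, "ay": 0, "az": 0, "x": 0, "y": 0, "z": 0, "grip": 0}])

```text
t: 1.85
tool_pos: [542.4, -103.8, 158.9]
ee_rot: [0.988, 0.157, -0.001, -0.0]
force: [0.1, 0.9, 0.3]
gripper_width: 0.3
grip_force: 0.0
```

```bash
python3 - <<'E'
from h import *
s=sensors.get_state();print(s['t'],s['tool_pos'],s['ee_rot'],s['force'],s['moment'],s['gripper_width'])
grab('wrist','w2')
E
```

```text
1.85 [ 542.4443496  -103.75344397  158.93369672] [ 9.87626519e-01  1.56819519e-01 -1.17030947e-03 -3.56553759e-04] [0.07454786 0.85979272 0.29217674] [-0.00864964 -0.01427659 -0.0229645 ] 0.29751800899305797
```

View pics/w2.png

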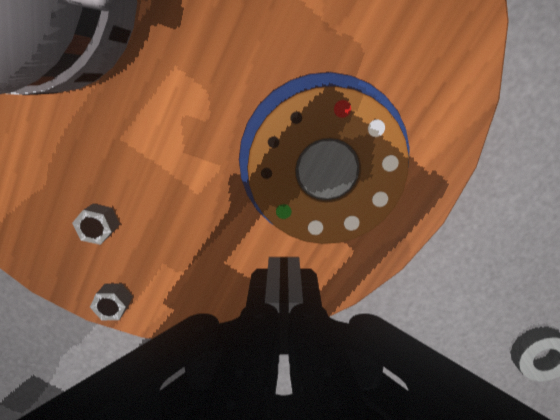

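The wrist view shows the bronze plate with green at (284,211), whites at (316,228), (351,223), (380,199), (390,163) and (376,128), and red at (342,109). The fingers are just short of green.

```bash
python3 - <<'E'
from h import *
P=[(284,211),(316,228),(351,223),(380,199),(390,163),(376,128),(342,109)]
W=np.array([w('w2',*p,68)[:2] for p in P]);print(W.round(1));print('z',[w('w2',*p)[2].round(1) for p in P])
T=np.array([[545,-102],[540.5,-125],[550,-146],[571.5,-157],[594.5,-154.5],[611.5,-138],[615.5,-115]])
M=(T+W)/2
# fit: centre+phase
from scipy.optimize import least_squares
f=lambda q,X:(q[:2]+38*np.c_[np.cos(q[2]+np.radians(36)*np.arange(7)),np.sin(q[2]+np.radians(36)*np.arange(7))])
for X in(T,W,M):
    r=least_squares(lambda q:(f(q,X)-X).ravel(),[578,-120,2.6]);print(r.x,np.abs(r.fun).max())
print(f(r.x,0).round(1))
E
```

```text
[[ 545.3 -100.9]
 [ 540.6 -124.3]
 [ 550.8 -144.5]
 [ 571.7 -155.9]
 [ 595.  -152.6]
 [ 611.8 -136.3]
 [ 615.8 -113.3]]
z [np.float64(68.0), np.float64(67.9), np.float64(67.8), np.float64(67.1), np.float64(68.1), np.float64(68.1), np.float64(67.0)]
[ 578.09081008 -119.95452793    2.64411334] 0.5250020048365514
[ 578.33275896 -118.55460051    2.65271819] 0.515356966473064
[ 578.21185808 -119.25444385    2.64841218] 0.40942198169727817
[[ 544.7 -101.3]
 [ 540.6 -124.4]
 [ 550.8 -145.5]
 [ 571.4 -156.6]
 [ 594.7 -153.5]
 [ 611.7 -137.2]
 [ 615.9 -114.1]]
```

Emit:
apply_moves(motion=[{"ax": 0, "ay": 0, "az": 0, "x": 0.08, "y": 0.08, "z": -0.6, "grip": 0}, {"ax": 0, "ay": 0, "az": 0, "x": 0, "y": 0, "z": -0.6, "grip": 0}, {"ax": 0, "ay": 0, "az": 0, "x": 0, "y": 0, "z": -0.6, "grip": 0}, {"ax": 0, "ay": 0, "az": 0, "x": 0, "y": 0, "z": -0.4, "grip": 0}, {"ax": 0, "ay": 0, "az": 0, "x": 0, "y": 0, "z": 0, "grip": 0}])

```text
t: 2.4
tool_pos: [543.8, -102.9, 92.8]
ee_rot: [0.988, 0.155, -0.001, -0.001]
force: [-0.4, -0.3, -0.4]
gripper_width: -0.1
grip_force: 0.0
```

Emit:
apply_moves(motion=[{"ax": 0, "ay": 0, "az": 0, "x": 0, "y": 0, "z": -0.1, "grip": 0}, {"ax": 0, "ay": 0, "az": 0, "x": 0, "y": 0, "z": -0.08, "grip": 0}, {"ax": 0, "ay": 0, "az": 0, "x": 0, "y": 0, "z": 0, "grip": 0}])

```text
t: 2.7
tool_pos: [545.7, -102.5, 89.1]
ee_rot: [0.988, 0.156, 0.0, 0.0]
force: [0.9, 0.2, -0.5]
gripper_width: 0.3
grip_force: 0.0
```

Emit:
apply_moves(motion=[{"ax": 0, "ay": 0, "az": 0, "x": 0, "y": 0, "z": -0.06, "grip": 0}, {"ax": 0, "ay": 0, "az": 0, "x": 0, "y": 0, "z": 0, "grip": 0}])

```text
t: 2.9
tool_pos: [545.4, -102.2, 86.9]
ee_rot: [0.988, 0.156, 0.0, 0.0]
force: [-1.1, 0.1, -0.3]
gripper_width: 0.0
grip_force: 0.0
```

Emit:
apply_moves(motion=[{"ax": 0, "ay": 0, "az": 0, "x": 0, "y": 0, "z": -0.04, "grip": 0}, {"ax": 0, "ay": 0, "az": 0, "x": 0, "y": 0, "z": 0, "grip": 0}])

```text
t: 3.1
tool_pos: [545.5, -102.2, 85.9]
ee_rot: [0.988, 0.156, 0.0, 0.0]
force: [-0.2, -0.1, 2.9]
gripper_width: -0.1
grip_force: 1.2
```

Emit:
apply_moves(motion=[{"ax": 0, "ay": 0, "az": 0, "x": 0, "y": 0, "z": -0.04, "grip": 0}, {"ax": 0, "ay": 0, "az": 0, "x": 0, "y": 0, "z": 0, "grip": 0}])

```text
t: 3.3
tool_pos: [545.5, -102.2, 84.6]
ee_rot: [0.988, 0.156, 0.0, 0.0]
force: [-0.3, 0.6, 2.4]
gripper_width: 0.1
grip_force: 1.6
```

Emit:
apply_moves(motion=[{"ax": 0, "ay": 0, "az": 0, "x": 0, "y": 0, "z": -0.02, "grip": 0}, {"ax": 0, "ay": 0, "az": 0, "x": 0, "y": 0, "z": 0, "grip": 0}])

```text
t: 3.5
tool_pos: [545.5, -102.2, 84.0]
ee_rot: [0.988, 0.156, 0.0, 0.0]
force: [-1.1, 1.1, 3.0]
gripper_width: -0.4
grip_force: 1.8
```

Emit:
apply_moves(motion=[{"ax": 0, "ay": 0, "az": 0, "x": -0.05, "y": -0.15, "z": 0, "grip": 0}, {"ax": 0, "ay": 0, "az": 0, "x": -0.05, "y": -0.15, "z": 0, "grip": 0}, {"ax": 0, "ay": 0, "az": 0, "x": -0.04, "y": -0.15, "z": 0, "grip": 0}, {"ax": 0, "ay": 0, "az": 0, "x": -0.02, "y": -0.15, "z": 0, "grip": 0}, {"ax": 0, "ay": 0, "az": 0, "x": 0, "y": -0.15, "z": 0, "grip": 0}])

```text
t: 4.0
tool_pos: [540.2, -125.0, 83.7]
ee_rot: [0.988, 0.156, -0.0, -0.0]
force: [0.1, 2.8, 3.4]
gripper_width: -0.1
grip_force: 1.9
```

Emit:
apply_moves(motion=[{"ax": 0, "ay": 0, "az": 0, "x": 0, "y": 0, "z": 0, "grip": 0}, {"ax": 0, "ay": 0, "az": 0, "x": 0, "y": 0, "z": 0, "grip": 0}])

```text
t: 4.2
tool_pos: [540.3, -125.6, 83.7]
ee_rot: [0.988, 0.156, -0.0, 0.001]
force: [-0.7, -0.8, 4.1]
gripper_width: -0.3
grip_force: 1.9
```

```bash
python3 - <<'E'
from h import *
s=sensors.get_state();print(s['t'],s['tool_pos'],s['force'],s['moment'],s['grip_force'])
grab('wrist','w3')
a=cv2.imread('pics/w3.png');cv2.imwrite('pics/w3v.png',a)
E
```

```text
4.2 [ 540.26940117 -125.62917072   83.74258855] [-0.69355215 -0.79001571  4.14112239] [-0.14971996  0.12730312  0.02470556] 1.8776804498077126
```

View pics/w3v.png

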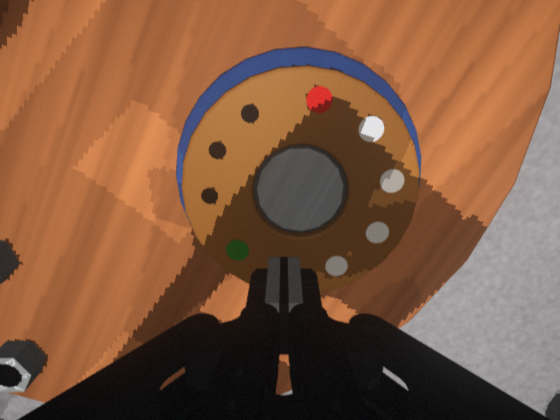

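Visible dots are green (237,250), white 3 (337,266), 4 (377,232), 5 (392,181), 6 (371,128) and red (319,99), with dot 2 hidden under the fingers. I'll check whether the plate has turned.

```bash
cat >> h.py <<'E'
from scipy.optimize import least_squares
def fit(save,P,z=65):
    k=np.array(list(P));X=np.array([w(save,*p,z)[:2] for p in P.values()])
    g=lambda q,k:q[:2]+38*np.c_[np.cos(q[2]+np.pi/5*k),np.sin(q[2]+np.pi/5*k)]
    r=least_squares(lambda q:(g(q,k)-X).ravel(),[578,-120,2.6])
    print(r.x,abs(r.fun).max());print(g(r.x,np.arange(7)).round(1))
E
python3 -c "
from h import *
fit('w3',{0:(237,250),2:(337,266),3:(377,232),4:(392,181),5:(371,128),6:(319,99)})"
```

```text
[ 578.52513566 -118.49443593    2.6514491 ] 0.29299751070024627
[[ 545.  -100.6]
 [ 540.9 -123.7]
 [ 551.2 -144.9]
 [ 571.9 -155.9]
 [ 595.1 -152.7]
 [ 612.1 -136.4]
 [ 616.2 -113.3]]
```

No rotation, so I'll carry on.

Emit:
apply_moves(motion=[{"ax": 0, "ay": 0, "az": 0, "x": 0.02, "y": -0.14, "z": 0, "grip": 0}, {"ax": 0, "ay": 0, "az": 0, "x": 0.05, "y": -0.14, "z": 0, "grip": 0}, {"ax": 0, "ay": 0, "az": 0, "x": 0.07, "y": -0.13, "z": 0, "grip": 0}, {"ax": 0, "ay": 0, "az": 0, "x": 0.1, "y": -0.13, "z": 0, "grip": 0}, {"ax": 0, "ay": 0, "az": 0, "x": 0.12, "y": -0.12, "z": 0, "grip": 0}])

```text
t: 4.75
tool_pos: [551.2, -144.8, 83.6]
ee_rot: [0.988, 0.156, -0.0, -0.0]
force: [-1.7, 2.0, 3.5]
gripper_width: -0.2
grip_force: 1.9
```

Emit:
apply_moves(motion=[{"ax": 0, "ay": 0, "az": 0, "x": 0.12, "y": -0.11, "z": 0, "grip": 0}, {"ax": 0, "ay": 0, "az": 0, "x": 0.13, "y": -0.1, "z": 0, "grip": 0}, {"ax": 0, "ay": 0, "az": 0, "x": 0.14, "y": -0.08, "z": 0, "grip": 0}, {"ax": 0, "ay": 0, "az": 0, "x": 0.15, "y": -0.06, "z": 0, "grip": 0}, {"ax": 0, "ay": 0, "az": 0, "x": 0.15, "y": -0.03, "z": 0, "grip": 0}])

```text
t: 5.25
tool_pos: [572.3, -156.4, 83.7]
ee_rot: [0.988, 0.156, -0.0, 0.0]
force: [-2.6, 0.6, 4.1]
gripper_width: 0.1
grip_force: 1.9
```

```bash
python3 - <<'E'
from h import *
s=sensors.get_state();print(s['t'],s['tool_pos'],s['force'],s['moment'],s['grip_force'])
grab('wrist','w4')
E
```

```text
5.25 [ 572.25907249 -156.37816587   83.73528477] [-2.64526605  0.63928747  4.12582925] [ 0.10174698  0.53379675 -0.02290285] 1.8846203210705426
```

View pics/w4.png

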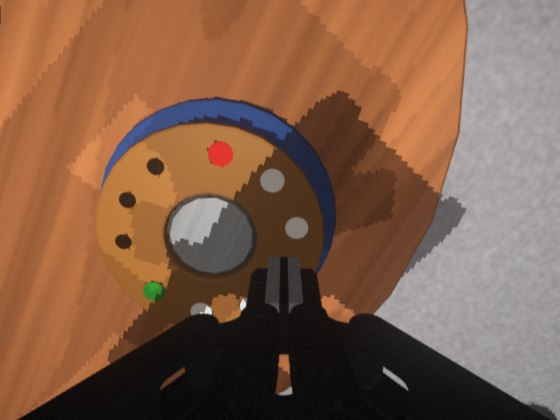

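Green is at (153,291), white 5 at (297,228), white 6 at (272,181) and red at (220,154). I'll check the fit, then continue.

```bash
python3 -c "
from h import *
fit('w4',{0:(153,291),4:(297,228),5:(272,181),6:(220,154)})"
```

```text
[ 578.47753969 -118.42412085    2.64463467] 0.2726074120539579
[[ 545.1 -100.3]
 [ 540.8 -123.4]
 [ 550.9 -144.6]
 [ 571.6 -155.8]
 [ 594.9 -152.7]
 [ 611.9 -136.5]
 [ 616.2 -113.4]]
```

Emit:
apply_moves(motion=[{"ax": 0, "ay": 0, "az": 0, "x": 0.16, "y": -0.02, "z": 0, "grip": 0}, {"ax": 0, "ay": 0, "az": 0, "x": 0.16, "y": 0, "z": 0, "grip": 0}, {"ax": 0, "ay": 0, "az": 0, "x": 0.15, "y": 0.02, "z": 0, "grip": 0}, {"ax": 0, "ay": 0, "az": 0, "x": 0.15, "y": 0.04, "z": 0, "grip": 0}, {"ax": 0, "ay": 0, "az": 0, "x": 0.15, "y": 0.07, "z": 0, "grip": 0}])

```text
t: 5.8
tool_pos: [595.8, -152.9, 84.0]
ee_rot: [0.988, 0.156, 0.0, 0.0]
force: [-2.3, -0.8, 4.5]
gripper_width: -0.1
grip_force: 1.8
```

Emit:
apply_moves(motion=[{"ax": 0, "ay": 0, "az": 0, "x": 0.14, "y": 0.08, "z": 0, "grip": 0}, {"ax": 0, "ay": 0, "az": 0, "x": 0.13, "y": 0.1, "z": 0, "grip": 0}, {"ax": 0, "ay": 0, "az": 0, "x": 0.12, "y": 0.11, "z": 0, "grip": 0}, {"ax": 0, "ay": 0, "az": 0, "x": 0.1, "y": 0.12, "z": 0, "grip": 0}, {"ax": 0, "ay": 0, "az": 0, "x": 0.08, "y": 0.14, "z": 0, "grip": 0}])

```text
t: 6.3
tool_pos: [612.9, -136.1, 84.0]
ee_rot: [0.988, 0.156, 0.001, 0.0]
force: [-1.1, -2.7, 2.4]
gripper_width: -0.2
grip_force: 1.8
```

Emit:
apply_moves(motion=[{"ax": 0, "ay": 0, "az": 0, "x": 0.07, "y": 0.14, "z": 0, "grip": 0}, {"ax": 0, "ay": 0, "az": 0, "x": 0.05, "y": 0.15, "z": 0, "grip": 0}, {"ax": 0, "ay": 0, "az": 0, "x": 0.03, "y": 0.16, "z": 0, "grip": 0}, {"ax": 0, "ay": 0, "az": 0, "x": 0, "y": 0.16, "z": 0, "grip": 0}, {"ax": 0, "ay": 0, "az": 0, "x": -0.01, "y": 0.16, "z": 0, "grip": 0}])

```text
t: 6.8
tool_pos: [616.8, -112.7, 84.0]
ee_rot: [0.988, 0.156, 0.001, 0.0]
force: [-0.4, -2.0, 3.7]
gripper_width: -0.1
grip_force: 1.8
```

Emit:
apply_moves(motion=[{"ax": 0, "ay": 0, "az": 0, "x": 0, "y": 0, "z": 0, "grip": 0}, {"ax": 0, "ay": 0, "az": 0, "x": 0, "y": 0, "z": 0, "grip": 0}, {"ax": 0, "ay": 0, "az": 0, "x": 0, "y": 0, "z": 0, "grip": 0}])

```text
t: 7.1
tool_pos: [616.7, -112.0, 83.8]
ee_rot: [0.988, 0.156, 0.0, -0.001]
force: [1.5, 1.9, 2.8]
gripper_width: 0.1
grip_force: 1.8
```

```bash
python3 - <<'E'
from h import *
grab('wrist','w5')
E
```

```text
(no output)
```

View pics/w5.png

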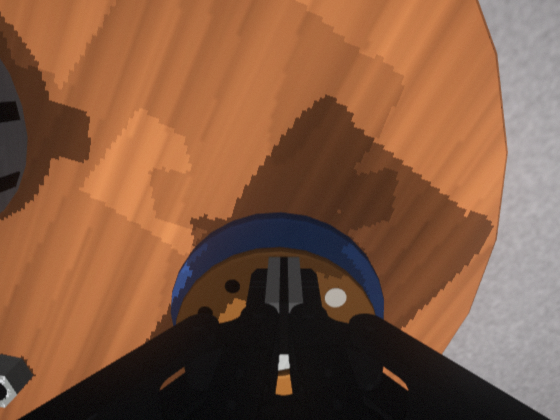

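The fingers hide red. White 6 (336,297) and the first hole (232,286) sit evenly on either side of them, so the tips are on red. Lifting straight up.

Emit:
apply_moves(motion=[{"ax": 0, "ay": 0, "az": 0, "x": 0, "y": 0, "z": -0.0, "grip": 0}, {"ax": 0, "ay": 0, "az": 0, "x": 0, "y": 0, "z": 0.1, "grip": 0}, {"ax": 0, "ay": 0, "az": 0, "x": 0, "y": 0, "z": 0.15, "grip": 0}, {"ax": 0, "ay": 0, "az": 0, "x": 0, "y": 0, "z": 0.5, "grip": 0}, {"ax": 0, "ay": 0, "az": 0, "x": 0, "y": 0, "z": 1, "grip": 0}])

```text
t: 7.65
tool_pos: [613.4, -112.6, 133.9]
ee_rot: [0.988, 0.156, -0.004, -0.002]
force: [0.2, 0.2, -0.0]
gripper_width: 0.0
grip_force: 0.0
```

Emit:
apply_moves(motion=[{"ax": 0, "ay": 0, "az": 0, "x": 0, "y": 0, "z": 1, "grip": 0}, {"ax": 0, "ay": 0, "az": 0, "x": 0, "y": 0, "z": 1, "grip": 0}, {"ax": 0, "ay": 0, "az": 0, "x": 0, "y": 0, "z": 0.5, "grip": 0}, {"ax": 0, "ay": 0, "az": 0, "x": 0, "y": 0, "z": 0, "grip": 0}, {"ax": 0, "ay": 0, "az": 0, "x": 0, "y": 0, "z": 0, "grip": 0}])

```text
t: 8.15
tool_pos: [615.7, -113.0, 210.5]
ee_rot: [0.988, 0.156, -0.001, -0.0]
force: [-0.2, -0.8, -0.3]
gripper_width: -0.1
grip_force: 0.0
```

```bash
python3 - <<'E'
from h import *
grab('scene','s2')
E
```

```text
(no output)
```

View pics/s2.png

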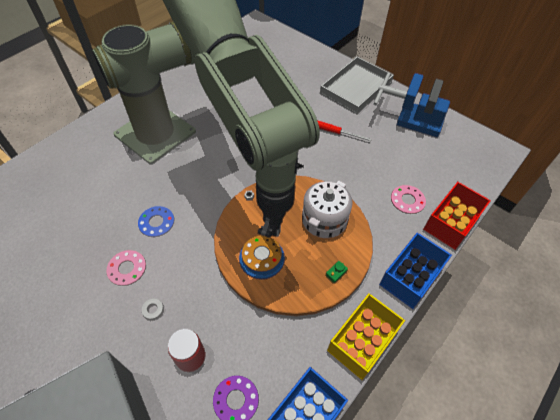

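The plate is still in place at (262,254), the other visible things haven't moved, and the gripper is clear. Handing in.

```bash
python3 -c "
from workcell import ticket
print(ticket.sign_off())"
```

```text
the job is handed in; nothing more can be done
None
```

I traced all seven dots from green to red with a light touch (about 3 mm of platen travel), lifted clear and handed the job in at about 8 s; the sign-off returned no verdict.

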